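# Spring test for the hand press

## Task

Check the return spring of the hand press, which is the tallest coil spring on the bench: stand it upright in the middle of the round plate of the spring tester and let go of it. Then press it straight down until its top is level with the brass pointer on the tester's post, not far past it, and hold it there for about two seconds so that the force can be read on the dial. Finally let the spring come back up and leave it standing on the plate.

Things in the scene. Friction and masses are not known exactly. Their poses are not given: they have to be found in the camera images.
- tall_spring: Bare steel coil spring, flat cap at each end, 70 mm high, 36 mm in diameter, about 60 g, standing upright on the bench; the other springs are at most 42 mm high. Origin: centre of its underside; z: up its axis. Grip it across the coils (34 mm) at any height; that does not compress it. Rate 500 N/m along its axis, 40 mm travel.
- spring_top (a point): Centre of the upper face of the tall spring's top cap (36 mm disc), 70 mm above its underside when free; it comes down as the spring is compressed.
- mark (a point): Point on the axis of the tester's plate (rimless disc, 80 mm across), level with the brass pointer: 95 mm above the bench, 50 mm above the unloaded plate. The plate sinks 0.5 mm per N; 8 N brings the spring's top 20 mm down to the mark. Axes are the tester's, z up: post (128 mm high) at +y, its pointer ends 74 mm from the axis; dial, lower than the plate, at -y.
- needle (a joint): Needle of the tester's dial, rad: 0 unloaded, turning clockwise seen from above by 0.15 rad per newton on the plate (about 1.2 at the mark with this spring, 0.1 with the spring only standing there).

How it is judged:
On the way, in this order (a step that is already met when the one before it is completed fails the run):
1. the tall spring stands upright and free on the tester's plate (horizontal distance between tall_spring and mark below 0.02 m and angle between tall_spring's own z axis and vertical below 0.17 rad and z of tall_spring in the frame of mark between -0.064 and -0.042 m and contact force between the fingers and tall_spring below 0.1 N and linear speed of tall_spring below 0.02 m/s and z of spring_top in the frame of mark above 0.014 m), for 0.2 s.
2. standing on the plate, the spring is pressed until its top is level with the pointer (within 10 mm), and held there (horizontal distance between tall_spring and mark below 0.02 m and angle between tall_spring's own z axis and vertical below 0.17 rad and z of tall_spring in the frame of mark between -0.064 and -0.042 m and z of spring_top in the frame of mark between -0.01 and 0.01 m and value of joint needle above 0.5 rad), for 1 s.
At the end, for the whole second after the job is handed in: The tall spring stands upright (within 10 degrees) on the tester's plate, its axis within 20 mm of the plate's centre, at its full height again, at rest and let go, the dial back near zero (below 0.3 rad) (all of step 1 and value of joint needle below 0.3 rad); the robot touches nothing.
It fails at once if the spring or the plate is pressed far past the mark (dial needle beyond 2.25 rad, 15 N, which is 17 mm past the mark) (value of joint needle above 2.25 rad).
It also fails if it takes over 56 s, if anything falls off the work surface, if the arm or the gripper's body presses on something with over 40 N, if the wrist force passes 120 N, or if a joint passes its speed limit or range.

## Robot

A 6-joint arm with a two-finger parallel gripper is mounted at the origin on the work surface. World frame = base frame: x ahead of the robot, y to its left, z up, the work surface at z = 0. Lengths are in m, angles in rad, forces in N, time in s.
With the tool pointing down it reaches from about 0.325 to 0.9 m from the base axis. Payload 6.1 kg.
Tool frame: the origin (TCP) lies on the mounting face of the last link; the fingertips stand 173 mm ahead of it and the grasp point (between the pads) lies 155 mm ahead of it (env.tip_reach is the z of the fingertips in the tool frame, in m); z points along the fingers, y is the line along which they close (so a half turn about z gives the same grasp; the last joint's range is limited). The gripper opens to 85 mm and grips with 20 to 120 N. Pads are 22 mm wide; open, the fingers measure 114 mm over their backs; the gripper's body (76 mm by 85 mm) begins 54 mm behind the grasp point. The pads swing forward as they close: fully open they stand 13 mm farther back than shut.
Start: joints at [0.995, 0.22, 1.526, -0, 1.395, -0.126], TCP at [0.272, 0.563, 0.405] pointing down, gripper open.
Joint ranges: [-2.98, 2.98], [-0.91, 2.08], [0.09, 2.57], [-1.24, 4.39], [0.2, 2.65], [-2.68, 2.68]. Speed limits (rad/s): [2.57, 2.57, 3.01, 3.14, 3.14, 3.14].

## Interface

Orientations are given as a 3x3 rotation matrix whose columns are the frame's x, y, z axes.
In Python, from plant import env gives the robot as it stands.
- The arm moves only by the shell command python3 nudge.py [FORCE], which reads ROWS from standard input. ROWS is a JSON list that holds a single list of rows (three levels of brackets), with 1 to 10 rows, each of 5 numbers: the opening from 0.0 (shut) to 1.0 (fully open), then dx, dy, dz in m, then a turn about the tool's z in rad; each row is the pose to reach, as a shift and turn from the pose commanded when the command began, along the tool's axes at that moment; what a row does not reach only later rows make up. A row lasts 1/8 s, in which the tool goes at most 0.0625 m and 0.188 rad, less where a joint would pass 70% of its speed; a pose out of reach is approached as far as the arm can. The fingers move at their own pace and stop on an object; FORCE is the grip in N (left out, the last holds). Time passes only in rows, so rows that do not move let the fingers close. It prints the time, the measured TCP pose, the force, the opening and the grip force at its end. Input that does not fit is refused with a message, and nothing moves.
- env.get_state(): the state, without advancing time (a new reading comes with each control period).
- env.capture(name): name is "scene" or "side" or "wrist"; returns a dict with "color" (400x640x3 uint8, red, green, blue), "vfov" (degrees; the focal length in pixels is half the picture's height over the tangent of half this angle, whatever the lens; pixels are square), "cx", "cy" (the principal point, pixels), "view" (4x4, takes a point from world to camera coordinates); the wrist camera has in their place "T_tool_cam" (4x4, takes a point from camera to tool coordinates, whose origin is the TCP and whose axes are the flange's). Camera axes: x right, y down, z forward; pixel columns grow to the right and rows downward; lengths in m; the calibration is good to about 2 mm. A picture is of the moment at which its call begins: read the wrist's pose just before it. There is no depth.
- env.sign_off(): hands the job in; it is judged then, once.
The state is a dict: "t": time; "joint_positions": joint angles; "dq": joint speeds; "effort": joint torques, N m; "position": TCP position; "eef_rot": TCP orientation; "contact_force": force on the tool from outside, world axes, zero at the start; "torque": the same for the moment, N m; "finger_gap": opening from 0.0 (shut) to 1.0 (fully open); "grip_force": force on a finger pad.
Only numpy, scipy, OpenCV 4.12 (cv2) and the standard library are available. Lean on these libraries where they do the work, as an engineer would, in place of code of your own. Each camera call takes 0.05 s, during which the arm holds its last target. There are 200 camera calls.

## Working session

There is one attempt and no reset: what is moved stays moved. The work goes in short steps, Python scripts to look and compute and a shell command to move; the robot and the scene stay as the last step left them, time stands still between calls to the robot, and variables do not carry over. Pictures are saved under pics/ and viewed, at most 10 in all, crops included, and the job is handed in when it is done.

```bash
mkdir -p pics; ls; python3 - <<'E'
from plant import env
import cv2, numpy as np
s=env.get_state(); print(s['t'],s['position'],s['eef_rot'])
for n in ("scene","side"):
    c=env.capture(n); cv2.imwrite(f"pics/{n}0.png",c['color'][:,:,::-1]); np.savez(f"pics/{n}0.npz",**c); print(n,c['vfov'],c['cx'],c['cy'],c['view'].round(3).tolist())
E
```

```text
nudge.py
pics
plant.py
0.0 [0.27161102 0.56260103 0.40360581] [[-9.00506733e-01  4.34840798e-01 -1.05056559e-03]
 [ 4.34841995e-01  9.00505345e-01 -1.60077985e-03]
 [ 2.49955546e-04 -1.89834307e-03 -9.99998167e-01]]
scene 47.35943937302538 326.0473322605549 198.3738173225503 [[-0.433, 0.901, 0.013, 0.241], [0.726, 0.358, -0.587, -0.37], [-0.534, -0.245, -0.809, 1.204], [0.0, 0.0, 0.0, 1.0]]
side 52.97691960708358 320.3013947495888 195.97558648187425 [[0.84, -0.542, -0.013, -0.459], [-0.263, -0.387, -0.884, 0.258], [0.474, 0.746, -0.468, 0.524], [0.0, 0.0, 0.0, 1.0]]
```

View pics/scene0.png

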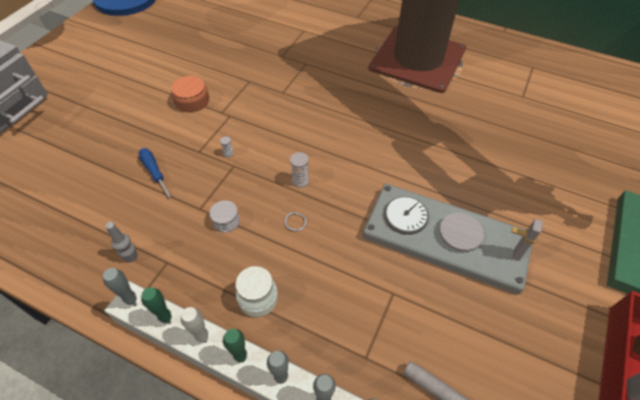

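View pics/side0.png

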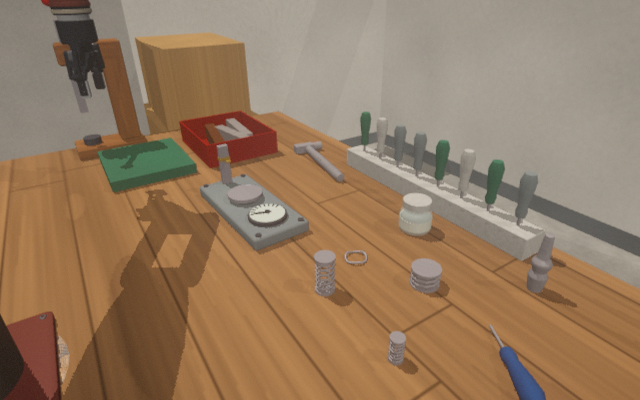

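The scene view shows the tall spring with its top at about (299,159) and the plate at about (462,231). In the side view they are at about (325,257) and (246,194). I'll enlarge both.

```bash
python3 - <<'E'
import cv2, numpy as np
a=cv2.imread("pics/scene0.png");b=cv2.imread("pics/side0.png")
def crop(im,u,v,w,h): return cv2.resize(im[v:v+h,u:u+w],None,fx=5,fy=5,interpolation=cv2.INTER_CUBIC)
top=np.hstack([crop(a,275,145,50,50),crop(a,430,200,110,50)])
bot=np.hstack([crop(b,300,248,50,50),crop(b,200,142,110,60)[:250]])
cv2.imwrite("pics/crops.png",np.vstack([top,bot]))
E
```

```text
(no output)
```

View pics/crops.png

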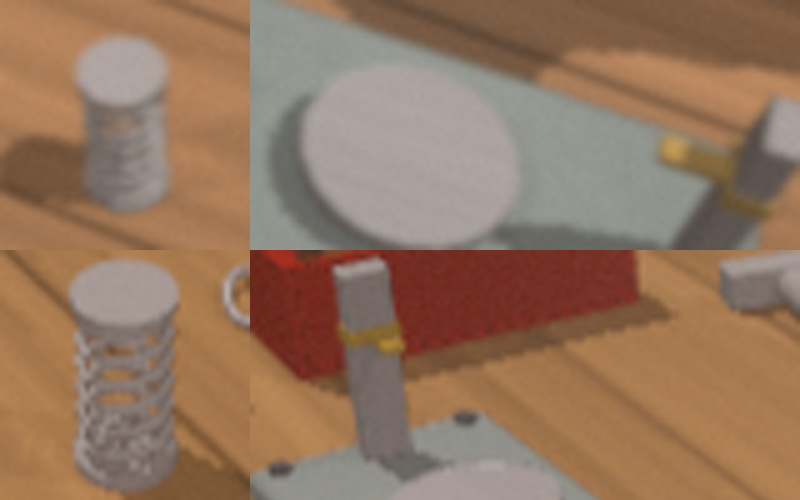

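```bash
cat > h.py <<'E'
import numpy as np
from scipy.optimize import least_squares
C={n:dict(np.load(f"pics/{n}0.npz")) for n in ("scene","side")}
def f(c): return 200/np.tan(np.radians(float(c['vfov']))/2)
def proj(n,P):
    c=C[n]; q=c['view'][:3,:3]@P+c['view'][:3,3]
    return np.array([c['cx'],c['cy']])+f(c)*q[:2]/q[2]
def tri(a,b):
    r=least_squares(lambda P:np.r_[proj('scene',P)-a,proj('side',P)-b],[.5,.2,.05]); return r.x,r.fun
def onz(n,p,z):
    c=C[n]; R=c['view'][:3,:3]; o=-R.T@c['view'][:3,3]; d=R.T@np.array([(p[0]-c['cx'])/f(c),(p[1]-c['cy'])/f(c),1]); return (o+d*(z-o[2])/d[2])[:2]
E
python3 - <<'E'
from h import *
np.set_printoptions(precision=4,suppress=True)
for k,a,b,z in [("spring",(299.2,159.2),(324.8,256),.07),("plate",(462,231),(245.5,193.5),.045),("dial",(407,213.5),(267.5,213.5),.035),("ptr",(513,229.6),(230.4,161),.095)]:
    print(k,*tri(a,b),onz('scene',a,z),onz('side',b,z))
E
```

```text
spring [ 0.5006 -0.087   0.0687] [-0.045   0.0204 -0.0396 -0.0118] [ 0.5015 -0.0864] [ 0.4997 -0.0885]
plate [0.5017 0.2508 0.0401] [-0.3815  0.2956 -0.5301 -0.298 ] [0.5042 0.251 ] [0.4987 0.2397]
dial [0.5064 0.1457 0.0357] [-0.3606  0.2406 -0.4393 -0.2096] [0.5051 0.1461] [0.5072 0.1455]
ptr [0.5009 0.3254 0.0962] [-0.4122  0.3728 -0.6517 -0.4307] [0.4989 0.326 ] [0.5021 0.3247]
```

The spring is at (0.501, -0.087) and the plate at (0.502, 0.251), with the tester's y axis along world y. I'll move above the spring and turn the closing line to world x.

```bash
for i in 1; do echo '[[[1,-0.489,-0.485,0.105,1.121],[1,-0.489,-0.485,0.105,1.121],[1,-0.489,-0.485,0.105,1.121],[1,-0.489,-0.485,0.105,1.121],[1,-0.489,-0.485,0.105,1.121],[1,-0.489,-0.485,0.105,1.121],[1,-0.489,-0.485,0.105,1.121],[1,-0.489,-0.485,0.105,1.121],[1,-0.489,-0.485,0.105,1.121],[1,-0.489,-0.485,0.105,1.121]]]' | python3 nudge.py; done; python3 -c "
from plant import env
s=env.get_state();print(s['t'],s['position'],s['eef_rot'].round(4) if hasattr(s['eef_rot'],'round') else s['eef_rot'],s['joint_positions'])"
```

```text
t: 1.35
position: [0.4778, -0.0218, 0.3102]
eef_rot: [[0.0, 1.0, 0.0], [1.0, -0.0, 0.0], [0.0, 0.0, -1.0]]
contact_force: [1.0, 0.5, 0.3]
finger_gap: 1.001
grip_force: 0.0
1.35 [ 0.47777701 -0.02176499  0.31015422] [[ 3.e-04  1.e+00  3.e-04]
 [ 1.e+00 -3.e-04  1.e-04]
 [ 1.e-04  3.e-04 -1.e+00]] [-2.10677477e-01 -4.26475384e-02  1.99315026e+00  2.02253868e-04
  1.19080487e+00 -2.10455696e-01]
```

```bash
echo '[[[1,0,0,0,0],[1,0,0,0,0],[1,0,0,0,0]]]' | python3 nudge.py
```

```text
t: 1.72
position: [0.4773, -0.0185, 0.3105]
eef_rot: [[-0.002, 1.0, -0.0], [1.0, 0.002, 0.0], [0.0, -0.0, -1.0]]
contact_force: [0.1, 0.2, -0.4]
finger_gap: 1.001
grip_force: 0.0
```

```bash
echo '[[[1,-0.0685,0.0233,0.02,0],[1,-0.0685,0.0233,0.02,0],[1,-0.0685,0.0233,0.02,0],[1,-0.0685,0.0233,0.02,0]]]' | python3 nudge.py; python3 - <<'E'
from plant import env
import cv2,numpy as np
s=env.get_state(); c=env.capture("wrist"); cv2.imwrite("pics/w1.png",c['color'][:,:,::-1])
T=np.linalg.inv(c['T_tool_cam']); f=200/np.tan(np.radians(c['vfov'])/2)
R=np.array(s['eef_rot']);p=np.array(s['position'])
for P in ([.5006,-.087,.07],[.5006,-.087,0]):
    q=T@np.r_[R.T@(np.array(P)-p),1]; print(c['cx']+f*q[0]/q[2],c['cy']+f*q[1]/q[2],f/q[2])
print(c['T_tool_cam'].round(3).tolist())
E
```

```text
t: 2.22
position: [0.5007, -0.0869, 0.2907]
eef_rot: [[-0.001, 1.0, -0.0], [1.0, 0.001, 0.0], [0.0, -0.0, -1.0]]
contact_force: [1.2, 0.2, -0.5]
finger_gap: 1.0
grip_force: 0.0
318.1057889722576 229.25384178466953 1591.3917227525028
318.14656174376967 199.78639864668762 1195.3431709283975
[[0.001, -0.959, -0.282, 0.071], [1.0, 0.001, 0.001, -0.0], [-0.0, -0.282, 0.959, 0.03], [0.0, 0.0, 0.0, 1.0]]
```

View pics/w1.png

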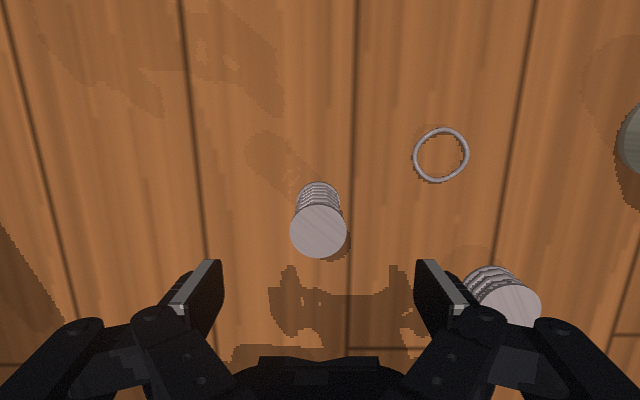

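The wrist view shows the spring's cap at (318,231), where (318,229) was predicted, and it is centred between the fingers. Descend and grip.

```bash
echo '[[[1,0,0,0.06,0],[1,0,0,0.092,0],[1,0,0,0.092,0],[0.3,0,0,0.092,0],[0.3,0,0,0.092,0],[0.3,0,0,0.092,0],[0.3,0,0,0.092,0],[0.3,0,0,0.092,0],[0.3,0,0,0.092,0],[0.3,0,0,0.092,0]]]' | python3 nudge.py 25
```

```text
t: 3.52
position: [0.5017, -0.0885, 0.1999]
eef_rot: [[0.0, 1.0, 0.002], [1.0, -0.0, -0.001], [-0.001, 0.002, -1.0]]
contact_force: [-0.0, 0.5, 6.8]
finger_gap: 0.398
grip_force: 26.7
```

```bash
echo '[[[0.3,0,0,-0.06,0],[0.3,0,0,-0.11,0],[0.3,0.06,0.001,-0.11,0],[0.3,0.12,0.001,-0.11,0],[0.3,0.18,0.001,-0.11,0],[0.3,0.24,0.001,-0.11,0],[0.3,0.30,0.001,-0.11,0],[0.3,0.338,0.001,-0.11,0],[0.3,0.338,0.001,-0.11,0],[0.3,0.338,0.001,-0.11,0]]]' | python3 nudge.py
echo '[[[0.3,0,0,0.03,0],[0.3,0,0,0.055,0],[0.3,0,0,0.055,0],[0.3,0,0,0.055,0]]]' | python3 nudge.py
python3 - <<'E'
from plant import env
import cv2,numpy as np
s=env.get_state();print(s['position'],s['eef_rot'])
a=env.capture("side")['color'];b=env.capture("scene")['color']
k=lambda im,u,v:cv2.resize(im[v:v+100,u:u+80,::-1],None,fx=5,fy=5,interpolation=cv2.INTER_CUBIC)
cv2.imwrite("pics/place.png",np.hstack([k(a,205,120),k(b,425,165)]))
E
```

```text
t: 4.78
position: [0.5018, 0.2493, 0.3082]
eef_rot: [[-0.0, 1.0, -0.001], [1.0, 0.0, -0.001], [-0.001, -0.001, -1.0]]
contact_force: [0.2, -0.1, 0.0]
finger_gap: 0.39
grip_force: 26.2
t: 5.28
position: [0.5025, 0.249, 0.2545]
eef_rot: [[0.001, 1.0, 0.001], [1.0, -0.001, 0.0], [0.0, 0.001, -1.0]]
contact_force: [0.4, 0.5, 0.4]
finger_gap: 0.389
grip_force: 26.2
[0.50252095 0.24901766 0.25448865] [[ 1.34792142e-03  9.99998609e-01  9.82407684e-04]
 [ 9.99999070e-01 -1.34812694e-03  2.08562122e-04]
 [ 2.09886242e-04  9.82125645e-04 -9.99999496e-01]]
```

View pics/place.png

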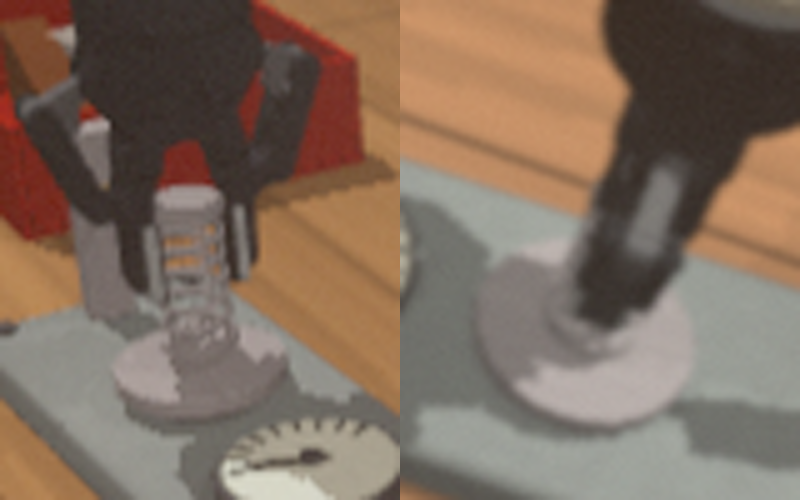

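The spring hangs upright, centred about 10 mm above the plate. I'll lower it gently.

```bash
echo '[[[0.3,0,0,0.007,0],[0.3,0,0,0.009,0],[0.3,0,0,0.009,0],[0.3,0,0,0.009,0],[0.3,0,0,0.009,0]]]' | python3 nudge.py
```

```text
t: 6.0
position: [0.5019, 0.2498, 0.2446]
eef_rot: [[-0.0, 1.0, 0.0], [1.0, 0.0, -0.0], [-0.0, 0.0, -1.0]]
contact_force: [0.2, 0.1, 0.1]
finger_gap: 0.393
grip_force: 26.3
```

```bash
echo '[[[0.3,0,0,0.001,0],[0.3,0,0,0.001,0],[0.3,0,0,0.001,0]]]' | python3 nudge.py; echo '[[[0.3,0,0,0.001,0],[0.3,0,0,0.001,0],[0.3,0,0,0.001,0]]]' | python3 nudge.py
```

```text
t: 6.38
position: [0.5019, 0.2498, 0.2436]
eef_rot: [[-0.0, 1.0, 0.0], [1.0, 0.0, 0.0], [0.0, 0.0, -1.0]]
contact_force: [-0.8, -0.6, 1.9]
finger_gap: 0.386
grip_force: 26.4
t: 6.75
position: [0.502, 0.2498, 0.2427]
eef_rot: [[-0.0, 1.0, 0.0], [1.0, 0.0, 0.0], [0.0, 0.0, -1.0]]
contact_force: [-1.9, -0.1, 4.6]
finger_gap: 0.389
grip_force: 26.6
```

```bash
echo '[[[0.39,0,0,-0.0015,0],[0.39,0,0,-0.0015,0],[0.45,0,0,-0.0015,0],[0.5,0,0,-0.0015,0],[0.6,0,0,-0.0015,0],[0.7,0,0,-0.0015,0],[0.7,0,0,-0.0015,0],[0.7,0,0,-0.0015,0]]]' | python3 nudge.py
echo '[[[0.7,0,0,-0.04,0],[0.7,0,0,-0.09,0],[0.7,0,0,-0.09,0],[0,0,0,-0.09,0],[0,0,0,-0.09,0],[0,0,0,-0.09,0],[0,0,0,-0.09,0],[0,0,0,-0.09,0],[0,0,0,-0.09,0]]]' | python3 nudge.py
python3 - <<'E'
from plant import env
import cv2,numpy as np
s=env.get_state()
W=env.capture("wrist");w=W['color'];a=env.capture("side")['color']
T=np.linalg.inv(W['T_tool_cam']); f=200/np.tan(np.radians(W['vfov'])/2)
R=np.array(s['eef_rot']);p=np.array(s['position']);print(p)
for P in ([.502,.2505,.115],[.502,.2505,.045]):
    q=T@np.r_[R.T@(np.array(P)-p),1]; print(W['cx']+f*q[0]/q[2],W['cy']+f*q[1]/q[2],f/q[2])
cv2.imwrite("pics/rel.png",np.hstack([w[:,140:500,::-1],cv2.resize(a[120:220,205:295,::-1],None,fx=4,fy=4,interpolation=cv2.INTER_CUBIC)]))
E
```

```text
t: 7.75
position: [0.5019, 0.2498, 0.244]
eef_rot: [[-0.0, 1.0, 0.0], [1.0, 0.0, -0.0], [-0.0, 0.0, -1.0]]
contact_force: [-1.2, 0.8, 0.1]
finger_gap: 0.703
grip_force: 0.0
t: 8.88
position: [0.5019, 0.2498, 0.3339]
eef_rot: [[-0.0, 1.0, -0.0], [1.0, 0.0, -0.0], [-0.0, -0.0, -1.0]]
contact_force: [0.2, 0.4, -0.8]
finger_gap: -0.003
grip_force: 0.0
[0.50194762 0.24975758 0.33394393]
318.34791545084636 228.7966871459569 1607.083900680722
318.3265462970992 199.18247438677858 1204.2225787114778
```

View pics/rel.png

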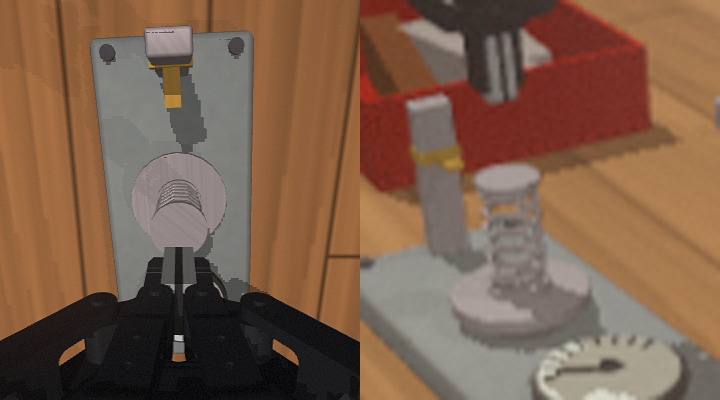

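The spring stands free and centred on the plate: in the crop its cap is at (180,228) and the plate's centre at (180,199), both as predicted. I'll press gently with the shut fingers, halfway first.

```bash
echo '[[[0,0.0007,0.0007,0.03,0],[0,0.0007,0.0007,0.042,0],[0,0.0007,0.0007,0.044,0],[0,0.0007,0.0007,0.046,0],[0,0.0007,0.0007,0.049,0],[0,0.0007,0.0007,0.052,0],[0,0.0007,0.0007,0.054,0],[0,0.0007,0.0007,0.056,0],[0,0.0007,0.0007,0.056,0]]]' | python3 nudge.py
```

```text
t: 10.1
position: [0.5029, 0.2506, 0.2784]
eef_rot: [[0.0, 1.0, 0.001], [1.0, -0.0, 0.0], [0.0, 0.001, -1.0]]
contact_force: [1.9, 0.0, 3.7]
finger_gap: -0.005
grip_force: 1.9
```

```bash
echo '[[[0,0,0,0.003,0],[0,0,0,0.006,0],[0,0,0,0.009,0],[0,0,0,0.0105,0],[0,0,0,0.0105,0],[0,0,0,0.0105,0]]]' | python3 nudge.py; python3 - <<'E'
from plant import env
import cv2,numpy as np
a=env.capture("side")['color'];b=env.capture("scene")['color']
k=lambda im,u,v:cv2.resize(im[v:v+100,u:u+80,::-1],None,fx=5,fy=5,interpolation=cv2.INTER_CUBIC)
cv2.imwrite("pics/press.png",np.hstack([k(a,210,130),k(b,395,170)]))
E
```

```text
t: 10.85
position: [0.5031, 0.2506, 0.2683]
eef_rot: [[-0.0, 1.0, 0.002], [1.0, 0.0, 0.001], [0.001, 0.002, -1.0]]
contact_force: [0.3, 0.9, 7.6]
finger_gap: -0.003
grip_force: 3.9
```

View pics/press.png

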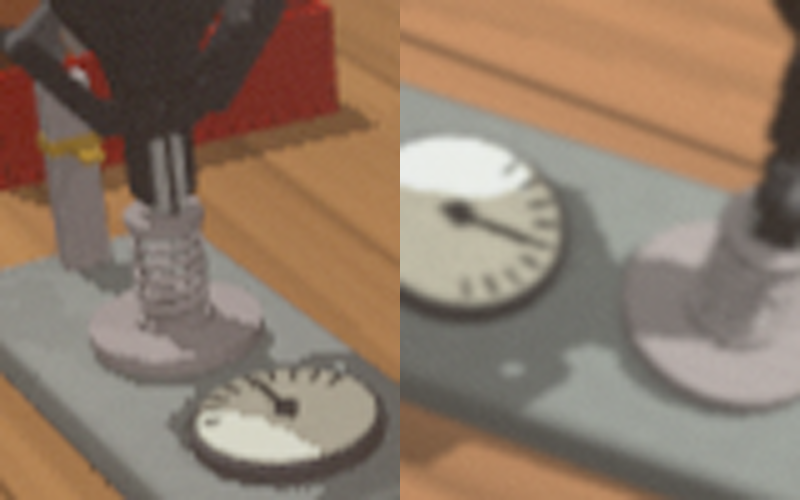

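The spring is compressed and upright. In the side view its cap is at (165,215) under the fingertips at (167,205), and the needle has turned about 1.2 rad. Hold for 2 s or more, then release slowly upward.

```bash
for k in 1 2; do echo '[[[0,0,0,0,0],[0,0,0,0,0],[0,0,0,0,0],[0,0,0,0,0],[0,0,0,0,0],[0,0,0,0,0],[0,0,0,0,0],[0,0,0,0,0],[0,0,0,0,0],[0,0,0,0,0]]]' | python3 nudge.py|grep -E '^t|posi|conta'; done
echo '[[[0,0,0,-0.003,0],[0,0,0,-0.006,0],[0,0,0,-0.009,0],[0,0,0,-0.012,0],[0,0,0,-0.015,0],[0,0,0,-0.018,0],[0,0,0,-0.021,0],[0,0,0,-0.024,0],[0,0,0,-0.05,0],[0,0,0,-0.1,0]]]' | python3 nudge.py
echo '[[[0,0,0,-0.03,0],[0,0,0,-0.03,0],[0,0,0,-0.03,0],[0,0,0,-0.03,0]]]' | python3 nudge.py
python3 - <<'E'
from plant import env
import cv2,numpy as np
w=env.capture("wrist")['color'];a=env.capture("side")['color']
cv2.imwrite("pics/end.png",np.hstack([w[:,140:500,::-1],cv2.resize(a[120:220,205:295,::-1],None,fx=4,fy=4,interpolation=cv2.INTER_CUBIC)]))
E
```

```text
t: 12.2
position: [0.5031, 0.2506, 0.2684]
contact_force: [0.9, -1.3, 7.7]
t: 13.45
position: [0.503, 0.2506, 0.2683]
contact_force: [0.9, -0.3, 7.9]
t: 14.7
position: [0.5015, 0.2501, 0.3654]
eef_rot: [[0.0, 1.0, -0.006], [1.0, -0.0, -0.002], [-0.002, -0.006, -1.0]]
contact_force: [-0.3, 0.1, -0.1]
finger_gap: 0.002
grip_force: 0.0
t: 15.2
position: [0.5021, 0.2503, 0.3954]
eef_rot: [[0.0, 1.0, -0.003], [1.0, -0.0, -0.001], [-0.001, -0.003, -1.0]]
contact_force: [-0.4, 0.2, -0.3]
finger_gap: 0.001
grip_force: 0.0
```

View pics/end.png

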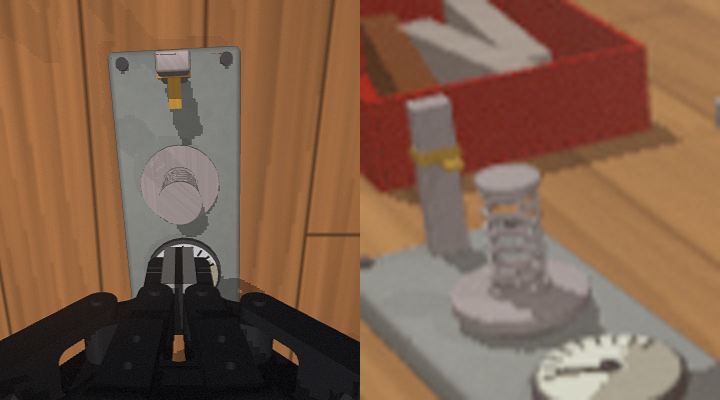

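The spring stands upright and centred at full height again. Its cap is at (180,203) in the left crop, the needle is back near zero, and the gripper is clear.

```bash
python3 -c "
from plant import env
print(env.sign_off())"
```

```text
the job is handed in; nothing more can be done
None
```

I stood the tall spring on the tester's plate, pressed it level with the pointer and held it there about 2.5 s at about 7.8 N. I then let it back up to full height, left it standing free, and handed the job in after about 15 s; sign-off returned no verdict.

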